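Fetch the padlock from behind the shelf goods

ROBOT

A 7-joint arm with a two-finger parallel gripper is mounted at the origin on the work surface. World frame = base frame: x ahead of the robot, y to its left, z up, the work surface at z = 0. Lengths are in m, angles in rad, forces in N, time in s.
With the tool pointing down it reaches from about 0.35 to 0.9 m from the base axis. Payload 8.1 kg.
Tool frame: the origin (TCP) lies at the very end of the fingers, on their centre line; the grasp point (between the pads) lies 19 mm behind it; z points along the fingers, y is the line along which they close (so a half turn about z gives the same grasp; the last joint's range is limited). The gripper opens to 85 mm and grips with 20 to 120 N. Pads are 22 mm wide; open, the fingers measure 114 mm over their backs; the gripper's body (76 mm by 85 mm) begins 54 mm behind the grasp point. The pads swing forward as they close: fully open they stand 13 mm farther back than shut.
Start: joints at [-1.347, 0.434, 0.025, 1.573, -0.012, 1.134, -0.075], TCP at [0.201, 0.592, 0.231] pointing down, gripper open.
Joint ranges: [-2.62, 2.62], [-0.44, 2.09], [-1.27, 1.32], [0.08, 2.57], [-1.32, 4.46], [0.12, 2], [-2.74, 2.74]. Speed limits (rad/s): [2.22, 2.22, 3.01, 3.01, 3.14, 3.14, 3.14].

INTERFACE

Orientations are given as a unit quaternion [w, x, y, z].
In Python, from plant import arm gives the robot as it stands.
- The arm moves only by the shell command python3 -m creep 'ROWS' [FORCE]. ROWS is JSON, a list of rows, each a list of 3 entries, a list of its own where there are three numbers: the shift along the tool's x, y, z in cm, then the turn about the tool's z in rad, then the gripper command: -1 is shut, 1 is fully open, values between are in proportion. In form: [[[dx, dy, dz], turn, grip], ...]. A call has 1 to 5 rows; each row is the pose to reach, as a shift and turn from the pose commanded when the call began, along the tool's axes at that moment; what a row does not reach only later rows make up. A row lasts 1/8 s, in which the tool goes at most 62.5 mm and 10.7 degrees, less where a joint would pass 70% of its speed; a pose out of reach is approached as far as the arm can. A call with a gripper value outside its range is refused whole. The fingers move at their own pace and stop on an object; FORCE is the grip in N (left out, the last holds). Time passes only in rows, so rows that repeat a pose let the fingers close. It gives the time, the measured TCP pose, the force, the opening and the grip force at its end, in the units of the state.
- arm.observe(): the state, without advancing time (a new reading comes with each control period).
- arm.get_image(name): name is "scene" or "top" or "wrist"; returns a dict with "img" (400x640x3 uint8, blue, green, red), "z_map" (400x640 float32, m along the optical axis (not along the pixel's ray), 0 where there is no reading), "fovy" (degrees; the focal length in pixels is half the picture's height over the tangent of half this angle, whatever the lens; pixels are square), "cx", "cy" (the principal point, pixels), "R" (3x3) and "t" (3): a world point X has camera coordinates R X + t. Camera axes: x right, y down, z forward; pixel columns grow to the right and rows downward; lengths in m; the calibration is good to about 2 mm. A picture is of the moment at which its call begins.
- arm.sign_off(): hands the job in; it is judged then, once.
The state is a dict: "t": time; "joint_positions": joint angles; "dq": joint speeds; "tau": joint torques, N m; "eef_pos": TCP position; "tcp_rot": TCP orientation; "wrist_force": force on the tool from outside, world axes, zero at the start; "torque": the same for the moment, N m; "grip_width": opening from 0.0 (shut) to 1.0 (fully open); "finger_force": force on a finger pad.
Only numpy, scipy, OpenCV 4.12 (cv2) and the standard library are available. Lean on these libraries where they do the work, as an engineer would, in place of code of your own. Each camera call takes 0.05 s, during which the arm holds its last target. There are 200 camera calls.

TASK

Clear the oil can, the door knob sample and the spray can off the white shelf onto the dark grey felt mat at the side, all three standing. Then take the large brass padlock from the back of the shelf and lay it flat in the middle of the wooden key tray, and after that stand each of the three back on the shelf where it stood before. Leave the small padlock and the screwdriver where they are.

Things in the scene. Friction and masses are not known exactly. Their poses are not given: they have to be found in the camera images.
- oil_can: Worn red enamel oil can, upright, 0.2 kg. Round body 58 mm across, straight up to 70 mm, cone shoulder and brass cap to 91 mm. A 6 mm spout slants up and out along its +x, tip 57 mm from the axis, 120 mm high; small loop handle (50 to 66 mm high) out to 46 mm along -x: grip the straight body across its y. Origin: centre of underside. Its turn is free when stood anywhere.
- door_knob: Door knob sample, upright, 0.45 kg: light wood block (piece of door leaf) 60 x 60 x 38 mm with a round bronze knob on top. Knob 57 mm across, widest from 92 to 99 mm above the underside, top at 117 mm. Origin: centre of the block's underside. Its turn is free when stood anywhere.
- spray_can: Lubricant spray can, upright and loose, about 0.26 kg: silver and grey cylinder 53 mm in diameter, straight-sided up to 115 mm, black cap 47 mm in diameter with its top at 139 mm. Origin: centre of the underside. Its turn is free.
- padlock: The large padlock, lying flat on the shelf behind the other things, 0.3 kg. Brass body 44 mm (its x) by 50 mm (its y), 22 mm thick; 9 mm steel shackle along its +x; 81.5 mm long over all. Origin: on the underside, in the middle of the whole outline; the centre of the brass body lies 19 mm from it along -x. Grip the body across its y.
- small_padlock: A small padlock of the same shape lying flat on the shelf, 53 x 34 x 16 mm over all; leave it alone. Origin: underside, middle of its outline; shackle along +x.
- felt_mat: The side area: plain dark grey felt mat, fixed on the counter, 290 mm (its x) by 130 mm (its y), 3 mm thick; its x points roughly away from the robot. Origin: centre of its underside, at counter height.
- key_tray: Shallow dark wooden tray for handing things over, fixed on the counter, 180 mm (its x) by 150 mm (its y) outside, walls 4 mm, rim 12 mm high, inner floor 4 mm above the counter. Origin: centre of its underside.
- shelf: Fixed white melamine board on the counter, top 18 mm up; it spans -92 to +134 mm along its x (away from the robot), -137 to +152 mm along its y. At its far edge (x 118 to 134) an upstand to 78 mm above the counter; on that, at y 48 to 148, a black magnetic strip 10 mm thick with two tension wrenches and a pick, fixed, up to 136 mm above the counter. Origin at counter height.
- screwdriver: A black-handled screwdriver 170 mm long lying on the counter between the robot and the shelf; leave it alone. Blade along its +x.

How it is judged:
By the outcome, as a careful person would: the job done as asked, in the order asked, and still so for the second after the job is handed in, with the robot touching nothing.
It also fails if it takes over 136 s, if anything falls off the work surface, if the arm or the gripper's body presses on something with over 40 N, if the wrist force passes 120 N, or if a joint passes its speed limit or range.

## Working session

There is one attempt and no reset: what is moved stays moved. The work goes in short steps, Python scripts to look and compute and a shell command to move; the robot and the scene stay as the last step left them, time stands still between calls to the robot, and variables do not carry over. Pictures are saved under pics/ and viewed, at most 14 in all, crops included, and the job is handed in when it is done.

```bash
ls; mkdir -p pics; cat > h.py <<'E'
import numpy as np, cv2
from plant import arm
def cam(n):
    d=arm.get_image(n); d['f']=d['img'].shape[0]/2/np.tan(np.radians(d['fovy'])/2); return d
def cloud(d):
    z=d['z_map'].astype(float); v,u=np.mgrid[:z.shape[0],:z.shape[1]]
    P=np.stack([(u-d['cx'])/d['f']*z,(v-d['cy'])/d['f']*z,z],-1)
    W=(P-np.array(d['t']))@np.array(d['R']); W[z<=0]=np.nan; return W
E
python3 - <<'E'
from h import *
for n in ('scene','top'):
    d=cam(n); cv2.imwrite(f'pics/{n}0.png',d['img']); W=cloud(d); np.save(f'pics/{n}0.npy',W)
    print(n,d['f'],-np.array(d['R']).T@d['t'],np.array(d['R'])[2])
s=arm.observe(); print(s)
E
```

```text
pics
scene 367.8083337621121 [ 1.08944103 -0.0465909   0.65272353] [-0.69527913  0.07579918 -0.71473171]
top 386.959235653138 [ 0.46006399 -0.01353799  0.89427432] [ 0.06917232 -0.00278399 -0.99760084]
{'t': 0.1, 'joint_positions': array([-1.34661423,  0.43514549,  0.02498817,  1.57400861, -0.01163315,
        1.134015  , -0.07511461]), 'dq': array([ 0.00014767, -0.00294899, -0.00191639, -0.00252449, -0.00064329,
       -0.00114567,  0.00014567]), 'tau': array([ 2.44144147e-03, -6.71755028e+01,  1.02793738e+00, -3.16899490e+01,
        1.57922111e-02,  7.23476638e-03,  4.50624395e-05]), 'eef_pos': array([0.20052325, 0.59147254, 0.2306085 ]), 'tcp_rot': array([-6.37427574e-05,  1.62719895e-01,  9.86672045e-01, -7.12714303e-04]), 'wrist_force': array([-0.4114945 ,  0.16922912,  0.86751567]), 'torque': array([-0.00529737,  0.05004803,  0.02604392]), 'finger_force': 0.0, 'grip_width': 1.0040145200702562}
```

View pics/top0.png

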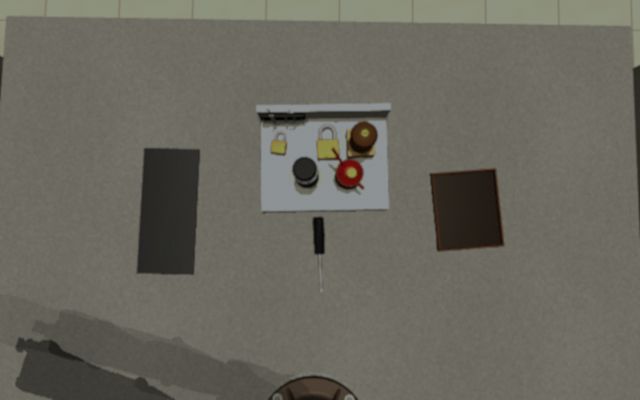

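View pics/scene0.png

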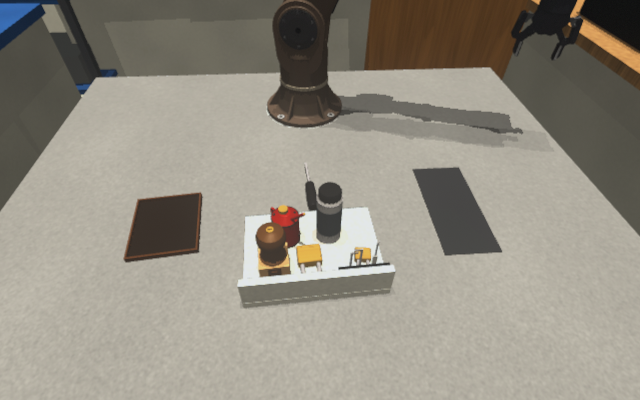

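The top view shows the mat at left (138–200, 148–275), the tray at right (430–503, 168–250), and the shelf at (257–390, 103–212). On the shelf are the spray can (305,170), oil can (350,173), knob (363,137), padlock (328,143) and small padlock (279,145). The screwdriver is at (319,250). The scene view agrees.

```bash
python3 - <<'E'
from h import *
A={n:(cv2.imread(f'pics/{n}0.png'),np.load(f'pics/{n}0.npy')) for n in('top','scene')}
def rect(pts): 
    r=cv2.minAreaRect(pts[:,:2].astype(np.float32)*1000); return np.round(r[0],1),np.round(r[1],1),round(r[2],1)
def comp(m):
    n,l,s,c=cv2.connectedComponentsWithStats(m.astype(np.uint8)); return l==1+np.argmax(s[1:,4])
for n,(im,W) in A.items():
    hsv=cv2.cvtColor(im,cv2.COLOR_BGR2HSV); x,y,z=np.moveaxis(W,-1,0); H,S,V=np.moveaxis(hsv.astype(int),-1,0)
    print(n)
    print(' mat',rect(W[comp((y>.2)&(y<.5)&(V<75)&(z<.02)&(x>.3)&(x<.7))]), end='')
    m=comp((y<-.2)&(y>-.5)&(V<75)&(z<.03)&(x>.3)&(x<.75)); print(' tray',rect(W[m]),np.nanmedian(z[m]))
    on=(abs(y)<.17)&(x>.38)&(x<.75)
    m=comp(on&(z>.008)&(z<.03)&(S<40)&(V>120)); print(' shelf',rect(W[m]),np.nanmedian(z[m]))
    # brass
    m=on&(H>18)&(H<32)&(S>120)&(z<.05)
    k,l,s,c=cv2.connectedComponentsWithStats(m.astype(np.uint8))
    for i in range(1,k):
        if s[i,4]>40: print(' brass',c[i].round(),s[i,4],rect(W[l==i]),np.nanmedian(z[l==i]))
    m=comp(on&((H<6)|(H>174))&(S>150)&(z>.03)); print(' red',rect(W[m]),np.nanpercentile(z[m],[5,50,99]))
    for nm,lo,hi,yl in(('spray',.145,.17,(-.0,.12)),('knob',.1,.14,(-.16,-.06)),('cap',.1,.12,(-.1,0))):
        m=on&(z>lo)&(z<hi)&(y>yl[0])&(y<yl[1])&(x<.66)
        if m.sum()>5: print(' ',nm,rect(W[m]),np.nanmax(z[m]),m.sum())
E
```

```text
top
 mat (array([489.5, 341.6]), array([130.3, 289.2]), 89.5) tray (array([ 501.1, -343.9]), array([177.6, 151.2]), 5.0) 0.00406740735847454
 shelf (array([597.7, -15.7]), array([205.1, 289.7]), 1.9) 0.0173146489818218
 brass [278. 147.] 159 (array([634.3,  88.1]), array([30.3, 26.8]), 83.1) 0.03336729766488935
 brass [327. 149.] 330 (array([629.9, -24. ]), array([42.1, 44.8]), 0.9) 0.03911709455109885
 red (array([570.9, -69.2]), array([55.9, 57.6]), 88.1) [0.08577682 0.09296067 0.10218716]
  spray (array([568.6,  24.1]), array([44.8, 44.6]), 0.1) 0.15947255068784527 454
  knob (array([608.6, -91.4]), array([ 55.6, 104.8]), 84.3) 0.13730769332059692 645
  cap (array([590.3, -60.4]), array([ 62.1, 117.9]), 54.5) 0.1199750717339826 182
scene
 mat (array([489.6, 339.9]), array([129.3, 288.7]), 89.1) tray (array([ 497.3, -350. ]), array([168.2, 141.1]), 5.2) 0.004950307198618938
 shelf (array([582.1,  24.8]), array([178.6, 202.1]), 1.7) 0.017814149296911802
 brass [309. 253.] 392 (array([624. , -26.6]), array([61.1, 48.2]), 4.3) 0.039732976770737616
 brass [366. 253.] 82 (array([638.9,  93.9]), array([16.7, 29. ]), 77.8) 0.033716784739897115
 red (array([576.5, -70.6]), array([68.7, 53.2]), 4.0) [0.08870219 0.09516901 0.11849889]
  spray (array([572.1,  21.4]), array([45.3, 42.8]), 6.7) 0.15910060173562313 360
  knob (array([610.6, -93. ]), array([ 55.2, 103.2]), 83.0) 0.1363525858406203 511
  cap (array([605.5, -39.5]), array([99.3, 81.7]), 7.0) 0.11961016029792142 187
```

```bash
python3 -m creep '[[[-5,-4,-2],0,1],[[-10,-9,-4],0,1],[[-15,-13,-6],0,1],[[-20,-17.5,-8],0,1],[[-25,-22,-9],0,1]]' && python3 -m creep '[[[-5,-4,0],0,1],[[-10,-9,0],0,1],[[-15,-13,0],0,1],[[-20,-17.5,0],0,1],[[-25,-22,0],0,1]]' && python3 -m creep '[[[-2.7,-2.5,0],0,1],[[-2.7,-2.5,0],0,1],[[-2.7,-2.5,0],0,1]]'
python3 - <<'E'
from h import *
s=arm.observe(); print(s['t'],s['eef_pos'],s['tcp_rot'])
d=cam('wrist'); cv2.imwrite('pics/w1.png',d['img']); np.save('pics/w1.npy',cloud(d)); print(d['f'],-np.array(d['R']).T@d['t'])
E
```

```text
t: 0.72
eef_pos: [0.3516, 0.3298, 0.3158]
tcp_rot: [0.0, 0.163, 0.987, 0.0]
wrist_force: [1.4, 0.4, 0.5]
grip_width: 0.998
finger_force: 0.0
t: 1.35
eef_pos: [0.5073, 0.0592, 0.315]
tcp_rot: [-0.0, 0.162, 0.987, 0.0]
wrist_force: [1.5, 0.5, -0.6]
grip_width: 1.001
finger_force: 0.0
t: 1.72
eef_pos: [0.5239, 0.0294, 0.3147]
tcp_rot: [-0.001, 0.163, 0.987, 0.0]
wrist_force: [0.6, 0.8, 0.0]
grip_width: 1.001
finger_force: 0.0
1.725 [0.52390966 0.02938184 0.31471862] [-5.10577608e-04  1.62517673e-01  9.86705496e-01  1.01372110e-04]
336.8245217680687 [0.46024514 0.05133171 0.4566884 ]
```

View pics/w1.png

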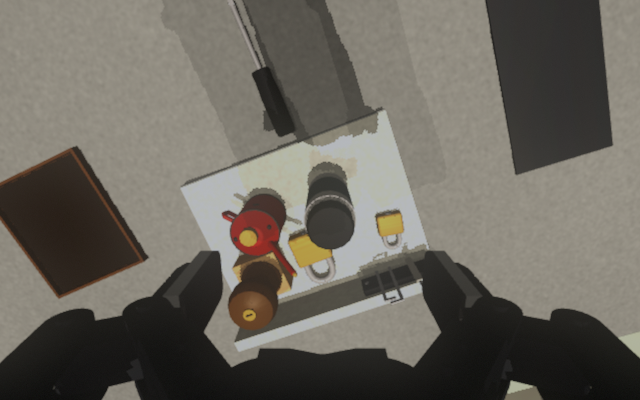

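The wrist view shows the spray cap at (331,222), the oil can body at (255,228) with its spout tip at (292,275) and handle at (228,215). The knob is at (252,302) over its block, and the padlock body at (310,247) with the shackle toward (322,270). Next I'll refine the centres from all three clouds.

```bash
python3 - <<'E'
from h import *
from scipy.optimize import least_squares
def circ(P,r=None):
    f=lambda p:np.hypot(P[:,0]-p[0],P[:,1]-p[1])-(r or p[2])
    return least_squares(f,[P[:,0].mean(),P[:,1].mean(),.03][: 2 if r else 3],loss='soft_l1',f_scale=.002).x
for n in('top0','scene0','w1'):
    im=cv2.imread(f'pics/{n}.png'); W=np.load(f'pics/{n}.npy'); H,S,V=np.moveaxis(cv2.cvtColor(im,cv2.COLOR_BGR2HSV).astype(int),-1,0); x,y,z=np.moveaxis(W,-1,0)
    near=lambda a,b,r:np.hypot(x-a,y-b)<r
    c=lambda m:(int(m.sum()),np.nanmean(W[m],0).round(4)) if m.sum() else None
    print(n,'\n spraytop',c(near(.57,.023,.03)&(z>.152)&(z<.165)),'side',end=' ')
    m=near(.57,.023,.04)&(z>.05)&(z<.125); print(m.sum(), circ(W[m],.0265).round(4) if m.sum()>20 else '')
    red=((H<6)|(H>174))&(S>150)
    m=near(.572,-.07,.036)&(z>.03)&(z<.085)&red; print(' oil side',m.sum(),circ(W[m],.029).round(4) if m.sum()>20 else '')
    print(' oilcap',c(near(.572,-.07,.016)&(z>.1)&(z<.115)),'spouttip',c(near(.572,-.07,.07)&(z>.125)&(z<.145)&(x>.59)&red),'handle',c(near(.572,-.07,.05)&~near(.572,-.07,.034)&red&(x<.57)&(y<-.07)&(z>.05)))
    m=near(.64,-.105,.05)&(z>.1)&(z<.14)&~red; print(' knob', m.sum(),circ(W[m&(z<.122)]).round(4),'top',c(m&(z>.131)))
    m=near(.64,-.105,.06)&(z>.052)&(z<.06)&~red; print(' block',cv2.minAreaRect(W[m][:,:2].astype(np.float32)*1000) if m.sum()>5 else '')
    m=near(.63,-.024,.06)&(z>.035)&(z<.045)&(H>15)&(H<35)&(S>110); r=cv2.minAreaRect(W[m][:,:2].astype(np.float32)*1000); print(' padlock',r,c(m))
    m=near(.665,-.024,.04)&(z>.024)&(z<.04)&(x>.655)&(S<90)&(y>-.06); print(' shackle',c(m), W[m][:,0].max() if m.sum() else '')
    m=(x<.52)&(x>.49)&(z>.01)&(z<.025)&(y>-.16)&(y<.15); e=[(yy,np.nanmin(x[m&(abs(y-yy)<.006)])) for yy in np.arange(-.13,.13,.02) if (m&(abs(y-yy)<.006)).sum()]; 
    if len(e)>3: print(' shelf front slope',np.degrees(np.arctan(np.polyfit(*zip(*e),1))[0]))
E
```

```text
top0 
 spraytop (441, array([0.5686, 0.0232, 0.1561])) side 96 [0.5689 0.0234]
 oil side 20 
 oilcap (104, array([ 0.5694, -0.0686,  0.1061])) spouttip None handle (3, array([ 0.543 , -0.0938,  0.0864]))
 knob 618 [ 0.6444 -0.0948  0.0273] top (198, array([ 0.6435, -0.0948,  0.1329]))
 block ((643.2691650390625, -95.16812133789062), (58.72769546508789, 59.737606048583984), 0.7440704703330994)
 padlock ((630.9346923828125, -35.04179763793945), (42.61353302001953, 70.50545501708984), 3.122859239578247) (348, array([ 0.6308, -0.0216,  0.0391]))
 shackle (138, array([ 0.6744, -0.0205,  0.0319])) 0.7048884123927756
 shelf front slope -1.9228394004819955
scene0 
 spraytop (319, array([0.5739, 0.0197, 0.1564])) side 611 [0.57   0.0203]
 oil side 0 
 oilcap (117, array([ 0.5742, -0.0725,  0.1053])) spouttip (4, array([ 0.6102, -0.0397,  0.1323])) handle (5, array([ 0.5451, -0.097 ,  0.0855]))
 knob 745 [ 0.6455 -0.0981  0.0278] top (227, array([ 0.6478, -0.0977,  0.1331]))
 block ((638.2957763671875, -93.57052612304688), (77.12545013427734, 70.56690979003906), 3.146183967590332)
 padlock ((6
[... 236 characters left out ...]
2162179646
w1 
 spraytop (1725, array([0.5683, 0.0232, 0.156 ])) side 646 [0.57   0.0228]
 oil side 1 
 oilcap (359, array([ 0.5694, -0.0692,  0.106 ])) spouttip (53, array([ 0.6073, -0.0357,  0.1312])) handle (16, array([ 0.5435, -0.0944,  0.0856]))
 knob 2051 [ 0.6453 -0.0956  0.0275] top (583, array([ 0.6444, -0.0949,  0.1327]))
 block ((645.2650756835938, -95.3436508178711), (60.711849212646484, 60.28907775878906), 4.02744722366333)
 padlock ((630.9838256835938, -23.398818969726562), (41.8280029296875, 48.91316223144531), 3.3347792625427246) (791, array([ 0.6327, -0.028 ,  0.0392]))
 shackle (333, array([ 0.6741, -0.0207,  0.0319])) 0.6909519153057735
 shelf front slope -1.82073292167183
```

```bash
cat >> h.py <<'E'
from scipy.spatial.transform import Rotation as Ro
def shift(x,y,z,yaw=None):  # cm in tool axes from present pose, turn to put tool-y at world yaw (deg)
    s=arm.observe(); R=Ro.from_quat(np.roll(s['tcp_rot'],-1)).as_matrix(); d=R.T@(np.array([x,y,z])-s['eef_pos'])*100
    yw=np.degrees(np.arctan2(R[1,1],R[0,1])); t=0 if yaw is None else -np.radians((yaw-yw+90)%180-90)
    print('t',round(s['t'],1),'at',s['eef_pos'].round(4),'yaw',yw.round(1),'shift',d.round(2),'turn',round(t,3))
E
python3 -m creep '[[[-4.5,0.8,4],0,1],[[-4.5,0.8,9],0,1],[[-4.5,0.8,13],0,1],[[-4.5,0.8,15],0,1],[[-4.5,0.8,15],0,1]]' 40; python3 -c "
from h import *; shift(.569,.023,.096)"
```

```text
t: 2.4
eef_pos: [0.5681, 0.0233, 0.1637]
tcp_rot: [-0.002, 0.162, 0.987, -0.0]
wrist_force: [0.4, 0.0, 0.4]
grip_width: 1.004
finger_force: 0.0
t 2.4 at [0.5681 0.0233 0.1637] yaw 71.4 shift [-0.12  0.    6.77] turn 0
```

```bash
python3 -m creep '[[[-0.1,0,3],0,1],[[-0.1,0,5.5],0,1],[[-0.1,0,6.8],0,1],[[-0.1,0,6.8],0,1]]' && python3 -m creep '[[[0,0,0],0,-1],[[0,0,0],0,-1],[[0,0,0],0,-1],[[0,0,0],0,-1],[[0,0,0],0,-1]]' 40 && python3 -m creep '[[[0,0,-0.5],0,-1],[[0,0,-2],0,-1],[[0,0,-4],0,-1],[[0,0,-6.5],0,-1],[[0,0,-8],0,-1]]'; python3 -c "
from h import *; shift(.395,.341,.18)"
```

```text
t: 2.9
eef_pos: [0.5705, 0.022, 0.0973]
tcp_rot: [-0.0, 0.162, 0.987, 0.0]
wrist_force: [0.9, -0.4, 0.8]
grip_width: 1.001
finger_force: 0.0
t: 3.52
eef_pos: [0.5712, 0.0215, 0.0984]
tcp_rot: [0.001, 0.163, 0.987, 0.0]
wrist_force: [-1.3, -0.3, 6.9]
grip_width: 0.609
finger_force: 41.4
t: 4.15
eef_pos: [0.5711, 0.0214, 0.1791]
tcp_rot: [0.001, 0.163, 0.987, 0.0]
wrist_force: [0.0, 0.2, -1.9]
grip_width: 0.612
finger_force: 42.3
t 4.2 at [0.5711 0.0214 0.1791] yaw 71.3 shift [26.94 24.61 -0.11] turn 0
```

```bash
python3 -m creep '[[[2,1.8,0],0,-1],[[5,4.6,0],0,-1],[[8,7.3,0],0,-1],[[11,10,0],0,-1],[[14,12.8,0],0,-1]]' && python3 -m creep '[[[3,2.7,0],0,-1],[[6,5.5,0],0,-1],[[9,8.2,0],0,-1],[[11.5,10.5,0],0,-1],[[12.9,11.8,0],0,-1]]' && python3 -m creep '[[[0,0,2],0,-1],[[0,0,5],0,-1],[[0,0,7],0,-1],[[0,0,8.5],0,-1],[[0,0,8.5],0,-1]]'; python3 -c "
from h import *; shift(.395,.341,.084)"
```

```text
t: 4.78
eef_pos: [0.4782, 0.1886, 0.1775]
tcp_rot: [0.0, 0.163, 0.987, 0.0]
wrist_force: [-0.2, 0.5, -2.2]
grip_width: 0.603
finger_force: 42.3
t: 5.4
eef_pos: [0.3936, 0.3424, 0.1773]
tcp_rot: [-0.0, 0.162, 0.987, 0.0]
wrist_force: [-0.5, -0.4, -2.4]
grip_width: 0.609
finger_force: 42.3
t: 6.02
eef_pos: [0.3946, 0.34, 0.0914]
tcp_rot: [-0.0, 0.163, 0.987, -0.001]
wrist_force: [-0.0, -0.1, -2.1]
grip_width: 0.611
finger_force: 42.4
t 6.0 at [0.3946 0.34   0.0914] yaw 71.2 shift [-0.01  0.11  0.74] turn 0
```

```bash
python3 -m creep '[[[0,0,0.4],0,-1],[[0,0,0.7],0,-1],[[0,0,0.8],0,-1],[[0,0,0.8],0,-1]]' && python3 -m creep '[[[0,0,0],0,0.6],[[0,0,0],0,1],[[0,0,0],0,1],[[0,0,0],0,1]]' &&  python3 -m creep '[[[0,0,-2],0,1],[[0,0,-6],0,1],[[0,0,-10],0,1],[[0,0,-14],0,1],[[0,0,-14],0,1]]'; python3 -c "
from h import *; shift(.645,-.0955,.23)"
```

```text
t: 6.52
eef_pos: [0.3948, 0.3409, 0.0843]
tcp_rot: [0.0, 0.163, 0.987, 0.0]
wrist_force: [-0.9, -0.1, -1.7]
grip_width: 0.609
finger_force: 42.4
t: 7.02
eef_pos: [0.3948, 0.3409, 0.0842]
tcp_rot: [0.0, 0.163, 0.987, 0.0]
wrist_force: [0.7, 0.8, 0.6]
grip_width: 1.001
finger_force: 0.0
t: 7.65
eef_pos: [0.3961, 0.342, 0.2271]
tcp_rot: [0.002, 0.163, 0.987, 0.003]
wrist_force: [-1.2, -0.5, 0.1]
grip_width: 0.999
finger_force: 0.0
t 7.7 at [0.3961 0.342  0.2271] yaw 71.3 shift [-37.62 -33.44  -0.39] turn 0
```

```bash
python3 -m creep '[[[-4,-3.5,0],0,1],[[-8,-7,0],0,1],[[-12,-11,0],0,1],[[-16,-14.5,0],0,1],[[-20,-18,0],0,1]]' && python3 -m creep '[[[-4,-3.5,0],0,1],[[-8,-7,0],0,1],[[-12,-11,0],0,1],[[-16,-14.5,0],0,1],[[-17.6,-15.4,0],0,1]]' && python3 -m creep '[[[0,0,0],0,1],[[0,0,3],0,1],[[0,0,6],0,1],[[0,0,6],0,1]]'; python3 -c "
from h import *; shift(.645,-.0955,.091)"
```

```text
t: 8.28
eef_pos: [0.5265, 0.1045, 0.2233]
tcp_rot: [-0.0, 0.163, 0.987, -0.0]
wrist_force: [1.3, 1.2, 0.4]
grip_width: 0.999
finger_force: 0.0
t: 8.9
eef_pos: [0.6436, -0.1008, 0.2228]
tcp_rot: [-0.001, 0.165, 0.986, -0.001]
wrist_force: [-0.6, 0.5, -0.9]
grip_width: 0.998
finger_force: 0.0
t: 9.4
eef_pos: [0.6413, -0.0941, 0.1615]
tcp_rot: [-0.003, 0.162, 0.987, 0.0]
wrist_force: [-0.1, 0.6, 0.6]
grip_width: 1.002
finger_force: 0.0
t 9.4 at [ 0.6413 -0.0941  0.1615] yaw 71.4 shift [-0.43 -0.01  7.05] turn 0
```

```bash
python3 -m creep '[[[-0.3,0,2],0,1],[[-0.3,0,4.5],0,1],[[-0.3,0,6.5],0,1],[[-0.3,0,7],0,1],[[-0.3,0,7],0,1]]' && python3 -m creep '[[[0,0,0],0,-1],[[0,0,0],0,-1],[[0,0,0],0,-1],[[0,0,0],0,-1],[[0,0,0],0,-1]]' 60; python3 -c "
from h import *; shift(.645,-.0955,.091)"; python3 -m creep '[[[0,0,-0.5],0,-1],[[0,0,-2],0,-1],[[0,0,-4],0,-1],[[0,0,-6.5],0,-1],[[0,0,-9],0,-1]]'; python3 -c "
from h import *; shift(.49,.341,.18)"
```

```text
t: 10.02
eef_pos: [0.6467, -0.0971, 0.0944]
tcp_rot: [0.0, 0.163, 0.987, 0.0]
wrist_force: [0.7, 0.4, -0.2]
grip_width: 1.003
finger_force: 0.0
t: 10.65
eef_pos: [0.6471, -0.0972, 0.0957]
tcp_rot: [0.001, 0.163, 0.987, 0.0]
wrist_force: [-2.6, 0.5, 7.8]
grip_width: 0.638
finger_force: 62.8
t 10.7 at [ 0.6471 -0.0972  0.0957] yaw 71.3 shift [0.25 0.09 0.47] turn 0
t: 11.28
eef_pos: [0.6462, -0.0973, 0.1856]
tcp_rot: [0.0, 0.163, 0.987, -0.0]
wrist_force: [0.3, -0.0, -5.0]
grip_width: 0.643
finger_force: 64.3
t 11.3 at [ 0.6462 -0.0973  0.1856] yaw 71.3 shift [28.88 36.48  0.55] turn 0
```

```bash
python3 -m creep '[[[0,0,-2],0,-1],[[0,0,-4],0,-1],[[0,0,-6],0,-1],[[0,0,-6],0,-1]]' && python3 -m creep '[[[2,2.5,0],0,-1],[[5,6.3,0],0,-1],[[8,10,0],0,-1],[[11,13.8,0],0,-1],[[14,17.6,0],0,-1]]' && python3 -m creep '[[[3,3.8,0],0,-1],[[6,7.6,0],0,-1],[[9,11.4,0],0,-1],[[12,15.2,0],0,-1],[[14.9,18.9,0],0,-1]]' && python3 -m creep '[[[0,0,2],0,-1],[[0,0,5],0,-1],[[0,0,9],0,-1],[[0,0,12],0,-1],[[0,0,14],0,-1]]' && python3 -m creep '[[[0,0,0],0,-1],[[0,0,0],0,-1]]'; python3 -c "
from h import *; shift(.49,.341,.081)"
```

```text
t: 11.78
eef_pos: [0.6472, -0.0976, 0.2462]
tcp_rot: [0.002, 0.163, 0.987, 0.0]
wrist_force: [-0.2, 0.1, -4.1]
grip_width: 0.637
finger_force: 64.4
t: 12.4
eef_pos: [0.5691, 0.1157, 0.2434]
tcp_rot: [-0.0, 0.163, 0.987, -0.0]
wrist_force: [0.0, 0.1, -3.9]
grip_width: 0.639
finger_force: 64.5
t: 13.02
eef_pos: [0.4887, 0.3424, 0.2434]
tcp_rot: [-0.0, 0.163, 0.987, -0.0]
wrist_force: [1.2, 0.2, -4.1]
grip_width: 0.643
finger_force: 64.5
t: 13.65
eef_pos: [0.4887, 0.3404, 0.1018]
tcp_rot: [-0.001, 0.163, 0.987, -0.001]
wrist_force: [1.0, -0.1, -4.4]
grip_width: 0.64
finger_force: 64.6
t: 13.9
eef_pos: [0.4902, 0.3414, 0.1047]
tcp_rot: [0.0, 0.163, 0.987, 0.0]
wrist_force: [0.4, 0.5, -4.5]
grip_width: 0.641
finger_force: 65.0
t 13.9 at [0.4902 0.3414 0.1047] yaw 71.3 shift [ 0.01 -0.04  2.37] turn 0
```

```bash
python3 -m creep '[[[0,0,1],0,-1],[[0,0,1.8],0,-1],[[0,0,2.2],0,-1],[[0,0,2.4],0,-1],[[0,0,2.4],0,-1]]' && python3 -m creep '[[[0,0,0],0,0.6],[[0,0,0],0,1],[[0,0,0],0,1],[[0,0,0],0,1]]' &&  python3 -m creep '[[[0,0,-2],0,1],[[0,0,-6],0,1],[[0,0,-10],0,1],[[0,0,-14],0,1],[[0,0,-14],0,1]]'; python3 - <<'E'
from h import *; shift(.5695,-.069,.22,132)
d=cam('top'); cv2.imwrite('pics/t2.png',d['img'][90:300,100:420])
E
```

```text
t: 14.52
eef_pos: [0.4898, 0.3411, 0.0808]
tcp_rot: [-0.0, 0.163, 0.987, 0.0]
wrist_force: [-2.7, -1.3, 4.7]
grip_width: 0.64
finger_force: 65.8
t: 15.02
eef_pos: [0.49, 0.3414, 0.0801]
tcp_rot: [0.0, 0.163, 0.987, 0.0]
wrist_force: [0.4, -0.2, -0.9]
grip_width: 1.001
finger_force: 0.0
t: 15.65
eef_pos: [0.4916, 0.3422, 0.2234]
tcp_rot: [0.002, 0.163, 0.987, 0.002]
wrist_force: [0.1, -0.6, -0.2]
grip_width: 1.002
finger_force: 0.0
t 15.7 at [0.4916 0.3422 0.2234] yaw 71.3 shift [-20.59 -36.44   0.21] turn -1.06
```

View pics/t2.png

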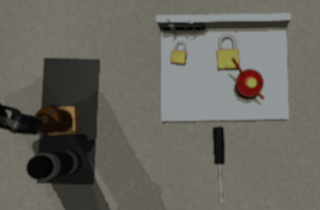

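Crop of the top view: the knob (60,120) and the spray can (52,165) both stand on the mat. The oil can (249,83) and padlock (228,55) are undisturbed.

```bash
python3 -m creep '[[[-2.5,-4.5,0],0,1],[[-5,-9,0],0,1],[[-7.5,-13.5,0],0,1],[[-10,-18,0],0,1],[[-12,-22,0],0,1]]' && python3 -m creep '[[[-2.5,-4,0],-0.18,1],[[-5,-8,0],-0.36,1],[[-7.5,-12,0],-0.54,1],[[-8.6,-14.4,0],-0.72,1],[[-8.6,-14.4,0],-0.9,1]]' && python3 -m creep '[[[0,0,0],-0.16,1],[[0,0,0],-0.16,1],[[0,0,0],-0.16,1]]'; python3 - <<'E'
from h import *; shift(.5695,-.069,.056,132)
d=cam('wrist'); cv2.imwrite('pics/w3.png',d['img'])
W=cloud(d);x,y,z=np.moveaxis(W,-1,0);H,S,V=np.moveaxis(cv2.cvtColor(d['img'],cv2.COLOR_BGR2HSV).astype(int),-1,0);red=((H<6)|(H>174))&(S>150)
n=np.hypot(x-.5695,y+.069)
for m in ((n<.02)&(z>.1)&(z<.115),(n<.07)&(z>.122)&red,(n<.05)&(n>.035)&(x<.57)&(y<-.06)&(z>.05)&red): print(m.sum(),np.nanmean(W[m],0).round(4))
E
```

```text
t: 16.32
eef_pos: [0.5323, 0.0922, 0.2188]
tcp_rot: [-0.001, 0.163, 0.987, -0.001]
wrist_force: [1.0, -0.0, -0.2]
grip_width: 1.004
finger_force: 0.0
t: 16.95
eef_pos: [0.5672, -0.0728, 0.2186]
tcp_rot: [-0.001, -0.283, 0.959, -0.0]
wrist_force: [-0.3, 1.3, -0.5]
grip_width: 1.003
finger_force: 0.0
t: 17.32
eef_pos: [0.5677, -0.0695, 0.2193]
tcp_rot: [-0.001, -0.357, 0.934, 0.0]
wrist_force: [0.8, -0.3, 0.8]
grip_width: 1.001
finger_force: 0.0
t 17.3 at [ 0.5677 -0.0695  0.2193] yaw 131.8 shift [-0.18 -0.1  16.33] turn -0.003
680 [ 0.5694 -0.0711  0.1062]
78 [ 0.6071 -0.0371  0.1307]
0 [nan nan nan]<stdin>:5: RuntimeWarning: Mean of empty slice
```

View pics/w3.png

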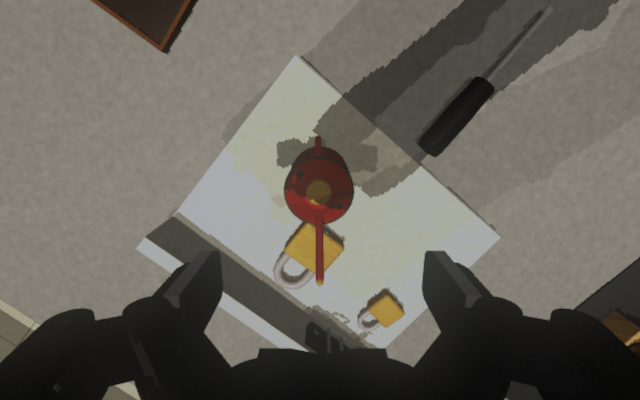

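The oil can is centred at (319,190), and its spout runs straight down the image to (319,283), so it lies along tool x. The padlock (312,250) is free of the finger paths.

```bash
python3 -m creep '[[[-0.2,-0.1,4],0,1],[[-0.2,-0.1,8],0,1],[[-0.2,-0.1,12],0,1],[[-0.2,-0.1,15],0,1],[[-0.2,-0.1,16.3],0,1]]' && python3 -m creep '[[[0,0,0],0,1],[[0,0,0],0,1]]' && python3 -m creep '[[[0,0,0],0,-1],[[0,0,0],0,-1],[[0,0,0],0,-1],[[0,0,0],0,-1],[[0,0,0],0,-1]]' 40;  python3 -m creep '[[[0,0,-0.5],0,-1],[[0,0,-2],0,-1],[[0,0,-4],0,-1],[[0,0,-6.5],0,-1],[[0,0,-9],0,-1]]'; python3 -c "
from h import *; shift(.59,.335,.145)"
```

```text
t: 18.0
eef_pos: [0.5692, -0.0687, 0.0554]
tcp_rot: [-0.001, -0.358, 0.934, 0.0]
wrist_force: [-0.6, -0.4, 0.2]
grip_width: 1.001
finger_force: 0.0
t: 18.25
eef_pos: [0.5712, -0.0691, 0.0583]
tcp_rot: [0.001, -0.358, 0.934, -0.0]
wrist_force: [-0.1, -0.2, -0.3]
grip_width: 1.001
finger_force: 0.0
t: 18.88
eef_pos: [0.571, -0.069, 0.0584]
tcp_rot: [0.001, -0.358, 0.934, -0.0]
wrist_force: [-2.4, -0.7, 8.4]
grip_width: 0.663
finger_force: 41.3
t: 19.5
eef_pos: [0.5702, -0.069, 0.1487]
tcp_rot: [0.0, -0.358, 0.934, -0.0]
wrist_force: [0.4, 0.6, -2.7]
grip_width: 0.669
finger_force: 43.1
t 19.5 at [ 0.5702 -0.069   0.1487] yaw 132.0 shift [-28.51  28.7    0.37] turn 0
```

```bash
python3 -m creep '[[[-2.5,2.5,-1],0,-1],[[-5.5,5.5,-2],0,-1],[[-8.5,8.5,-2],0,-1],[[-11.5,11.5,-2],0,-1],[[-14.5,14.5,-2],0,-1]]' && python3 -m creep '[[[-3,3,0],0,-1],[[-6,6,0],0,-1],[[-9,9,0],0,-1],[[-12,12,0],0,-1],[[-14,14.2,0],0,-1]]' && python3 -m creep '[[[0,0,2],0,-1],[[0,0,5],0,-1],[[0,0,8],0,-1],[[0,0,10],0,-1],[[0,0,10],0,-1]]'; python3 -c "
from h import *; shift(.59,.335,.044)"
```

```text
t: 20.12
eef_pos: [0.5809, 0.1371, 0.1681]
tcp_rot: [0.0, -0.358, 0.934, -0.0]
wrist_force: [1.2, -0.5, -1.8]
grip_width: 0.661
finger_force: 43.2
t: 20.75
eef_pos: [0.5895, 0.3374, 0.1679]
tcp_rot: [0.0, -0.359, 0.933, 0.0]
wrist_force: [0.3, -1.1, -1.8]
grip_width: 0.662
finger_force: 43.1
t: 21.38
eef_pos: [0.5892, 0.3345, 0.0661]
tcp_rot: [-0.001, -0.358, 0.934, -0.0]
wrist_force: [-0.6, 0.1, -2.4]
grip_width: 0.668
finger_force: 43.3
t 21.4 at [0.5892 0.3345 0.0661] yaw 132.0 shift [-0.1  -0.02  2.21] turn 0
```

```bash
python3 -m creep '[[[0,0,0.8],0,-1],[[0,0,1.6],0,-1],[[0,0,2.1],0,-1],[[0,0,2.4],0,-1],[[0,0,2.4],0,-1]]' && python3 -m creep '[[[0,0,0.1],0,-1],[[0,0,0.1],0,-1]]'
```

```text
t: 22.0
eef_pos: [0.5902, 0.3351, 0.0436]
tcp_rot: [0.0, -0.358, 0.934, 0.0]
wrist_force: [-0.5, -1.3, 2.0]
grip_width: 0.665
finger_force: 43.7
t: 22.25
eef_pos: [0.5902, 0.3351, 0.0435]
tcp_rot: [0.0, -0.358, 0.934, 0.0]
wrist_force: [-4.0, -1.8, 10.5]
grip_width: 0.666
finger_force: 44.4
```

```bash
python3 -m creep '[[[0,0,0],0,0.6],[[0,0,0],0,1],[[0,0,0],0,1],[[0,0,0],0,1]]' &&  python3 -m creep '[[[0,0,-2],0,1],[[0,0,-6],0,1],[[0,0,-10],0,1],[[0,0,-14],0,1],[[0,0,-15],0,1]]'; python3 - <<'E'
from h import *; shift(.631,-.0234,.19,93.3)
d=cam('scene'); cv2.imwrite('pics/s4.png',d['img'][140:320,220:540])
E
```

```text
t: 22.75
eef_pos: [0.59, 0.335, 0.042]
tcp_rot: [-0.0, -0.358, 0.934, -0.0]
wrist_force: [0.1, -0.2, -0.3]
grip_width: 1.0
finger_force: 0.0
t: 23.38
eef_pos: [0.5916, 0.3357, 0.1969]
tcp_rot: [0.003, -0.358, 0.934, 0.001]
wrist_force: [0.2, -0.5, 0.5]
grip_width: 0.999
finger_force: 0.0
t 23.4 at [0.5916 0.3357 0.1969] yaw 132.0 shift [ 21.1  -29.32   0.59] turn 0.675
```

View pics/s4.png

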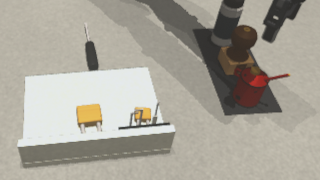

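The scene crop shows all three standing on the mat: spray (228,25), knob (240,50) and oil can (252,88). Only the two padlocks (90,113 and 143,113) are left on the shelf.

```bash
python3 -m creep '[[[3.2,-4.5,0],0,1],[[6.4,-9,0],0,1],[[9.6,-13.5,0],0,1],[[12.5,-17.5,0],0,1],[[14,-20,0],0,1]]' && python3 -m creep '[[[3,-4,0],0.18,1],[[6,-8,0],0.36,1],[[7.1,-9.3,0],0.54,1],[[7.1,-9.3,0],0.675,1],[[7.1,-9.3,0],0.675,1]]'; python3 - <<'E'
from h import *; shift(.631,-.0234,.02,93.3)
d=cam('wrist'); cv2.imwrite('pics/w5.png',d['img'])
W=cloud(d);x,y,z=np.moveaxis(W,-1,0);H,S,V=np.moveaxis(cv2.cvtColor(d['img'],cv2.COLOR_BGR2HSV).astype(int),-1,0)
m=(np.hypot(x-.631,y+.0234)<.045)&(z>.035)&(z<.045)&(H>15)&(H<35)&(S>110); print(cv2.minAreaRect(W[m][:,:2].astype(np.float32)*1000),m.sum(),np.nanmedian(z[m]))
m=(np.hypot(x-.60,y+.0234)<.06)&(x<.6); print('shelf z',np.nanmedian(z[m]))
E
```

```text
t: 24.05
eef_pos: [0.6193, 0.0889, 0.1916]
tcp_rot: [-0.001, -0.357, 0.934, -0.0]
wrist_force: [0.4, 0.5, 0.6]
grip_width: 1.0
finger_force: 0.0
t: 24.68
eef_pos: [0.6287, -0.0239, 0.1914]
tcp_rot: [-0.001, -0.029, 1.0, -0.0]
wrist_force: [-0.4, -0.0, -0.3]
grip_width: 0.999
finger_force: 0.0
t 24.7 at [ 0.6287 -0.0239  0.1914] yaw 93.4 shift [-0.25  0.04 17.14] turn 0.001
((631.3433227539062, -23.876476287841797), (42.73851013183594, 48.58211135864258), 3.108633041381836) 2507 0.039250972025718936
shelf z 0.01740543272496558
```

View pics/w5.png

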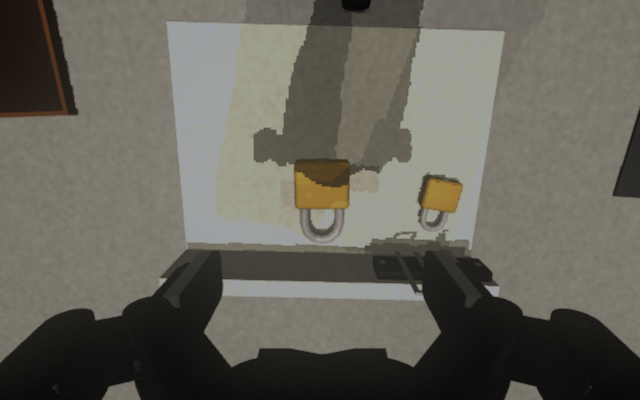

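The padlock body is at (322,185), shackle down at (322,225), square to the tool, with clear room for both fingers. Before descending I'll check where the open fingertips really stand.

```bash
python3 - <<'E'
from h import *
d=cam('wrist');W=cloud(d);s=arm.observe();print(s['eef_pos'])
for v0,v1,u0,u1 in((245,300,170,222),(245,300,424,470)):
    P=W[v0:v1,u0:u1].reshape(-1,3); P=P[P[:,2]>.12]; print(len(P),np.nanpercentile(P[:,2],[0,2,10,50]).round(4),P[P[:,2]<np.nanpercentile(P[:,2],5)].mean(0).round(4))
E
python3 -m creep '[[[-0.2,0,4],0,1],[[-0.2,0,8],0,1],[[-0.2,0,12],0,1],[[-0.2,0,14.5],0,1],[[-0.2,0,14.5],0,1]]'; python3 -c "
from h import *; shift(.631,-.0236,.02,93.2)"
```

```text
[ 0.62894289 -0.02343126  0.19165477]
2109 [0.2039 0.2062 0.2098 0.2225] [ 0.63   -0.0659  0.2063]
1954 [0.2035 0.2059 0.2096 0.2215] [0.6242 0.0196 0.2061]
t: 25.4
eef_pos: [0.6296, -0.0233, 0.0452]
tcp_rot: [-0.002, -0.03, 1.0, 0.0]
wrist_force: [0.2, 0.4, 0.3]
grip_width: 1.002
finger_force: 0.0
t 25.4 at [ 0.6296 -0.0233  0.0452] yaw 93.5 shift [-0.14 -0.04  2.52] turn 0.005
```

```bash
python3 -m creep '[[[-0.1,0,1.2],0,1],[[-0.1,0,2.2],0,1],[[-0.1,0,2.8],0,1],[[-0.1,0,2.8],0,1]]' && python3 -m creep '[[[-0.1,0,0],0,1]]' && python3 -m creep '[[[0,0,0],0,0.5],[[0,0,0],0,-1],[[0,0,0],0,-1],[[0,0,0],0,-1],[[0,0,0],0,-1]]' 50
```

```text
t: 25.9
eef_pos: [0.6321, -0.0238, 0.0188]
tcp_rot: [-0.0, -0.029, 1.0, 0.0]
wrist_force: [0.4, 0.0, 0.6]
grip_width: 0.999
finger_force: 0.0
t: 26.02
eef_pos: [0.6335, -0.0238, 0.0194]
tcp_rot: [0.0, -0.029, 1.0, 0.0]
wrist_force: [-0.0, -0.2, -0.2]
grip_width: 0.997
finger_force: 0.0
t: 26.65
eef_pos: [0.6336, -0.0237, 0.0196]
tcp_rot: [0.0, -0.029, 1.0, 0.0]
wrist_force: [-0.6, 0.3, 5.8]
grip_width: 0.573
finger_force: 53.2
```

```bash
 python3 -m creep '[[[0,0,-0.5],0,-1],[[0,0,-2],0,-1],[[0,0,-4.5],0,-1],[[0,0,-8],0,-1],[[0,0,-11],0,-1]]'; python3 - <<'E'
from h import *
# tray: mean of two views, body-centre TCP target = tray centre - 19 mm along padlock x
d=cam('top');W=cloud(d);x,y,z=np.moveaxis(W,-1,0);V=d['img'].max(2)
m=(y<-.2)&(y>-.5)&(V<75)&(x>.35)&(x<.7)&(z<.02)
n,l,s,c=cv2.connectedComponentsWithStats(m.astype(np.uint8));m=l==1+np.argmax(s[1:,4]); print(cv2.minAreaRect(W[m][:,:2].astype(np.float32)*1000))
a=np.radians(3.2); shift(.5-.019*np.cos(a),-.345-.019*np.sin(a),.12)
E
```

```text
t: 27.28
eef_pos: [0.6332, -0.0239, 0.131]
tcp_rot: [0.0, -0.029, 1.0, -0.0]
wrist_force: [0.1, -0.5, -3.6]
grip_width: 0.572
finger_force: 52.5
((501.7166748046875, -347.29022216796875), (172.85296630859375, 140.78204345703125), 5.25720739364624)
t 27.3 at [ 0.6353 -0.0241  0.135 ] yaw 93.3 shift [ 17.27 -31.25   1.4 ] turn 0
```

```bash
python3 -m creep '[[[1.2,-2.2,0],0,-1],[[3,-5.5,0],0,-1],[[4.8,-8.8,0],0,-1],[[6.6,-12.1,0],0,-1],[[8.5,-15.7,0],0,-1]]' && python3 -m creep '[[[2,-3.5,0],-0.03,-1],[[4,-7,0],-0.03,-1],[[6,-10.5,0],-0.03,-1],[[7.8,-14,0],-0.03,-1],[[8.6,-15.75,0],-0.03,-1]]' && python3 -m creep '[[[0,0,2],0,-1],[[0,0,5],0,-1],[[0,0,8],0,-1],[[0,0,10],0,-1],[[0,0,10],0,-1]]'; python3 -c "
from h import *; shift(.483,-.348,.0056)"
```

```text
t: 27.95
eef_pos: [0.5558, -0.1869, 0.1286]
tcp_rot: [-0.001, -0.029, 1.0, 0.0]
wrist_force: [0.3, 0.7, -3.1]
grip_width: 0.574
finger_force: 52.5
t: 28.58
eef_pos: [0.478, -0.3504, 0.1288]
tcp_rot: [-0.001, -0.042, 0.999, -0.0]
wrist_force: [-0.3, 0.5, -3.4]
grip_width: 0.572
finger_force: 52.6
t: 29.2
eef_pos: [0.4796, -0.3464, 0.0274]
tcp_rot: [-0.002, -0.044, 0.999, 0.001]
wrist_force: [-0.1, 0.4, -4.5]
grip_width: 0.572
finger_force: 52.8
t 29.2 at [ 0.4796 -0.3464  0.0274] yaw 95.1 shift [-0.33 -0.2   2.18] turn 0
```

```bash
python3 -m creep '[[[-0.2,-0.1,0.8],0,-1],[[-0.2,-0.1,1.5],0,-1],[[-0.2,-0.1,2],0,-1],[[-0.2,-0.1,2.3],0,-1],[[-0.2,-0.1,2.3],0,-1]]' && python3 -m creep '[[[0,0,0.1],0,-1],[[0,0,0.1],0,-1]]'
```

```text
t: 29.82
eef_pos: [0.4828, -0.3484, 0.006]
tcp_rot: [-0.0, -0.044, 0.999, 0.0]
wrist_force: [0.4, 0.2, -3.1]
grip_width: 0.572
finger_force: 53.0
t: 30.08
eef_pos: [0.4831, -0.3485, 0.0056]
tcp_rot: [0.0, -0.044, 0.999, -0.0]
wrist_force: [-1.5, 0.7, 2.6]
grip_width: 0.572
finger_force: 53.5
```

```bash
python3 -m creep '[[[0,0,0],0,0],[[0,0,0],0,0.6],[[0,0,0],0,1],[[0,0,0],0,1]]' &&  python3 -m creep '[[[0,0,-2],0,1],[[0,0,-6],0,1],[[0,0,-11],0,1],[[0,0,-17],0,1],[[0,0,-20],0,1]]'; python3 - <<'E'
from h import *; shift(.59,.335,.21,132)
d=cam('wrist'); cv2.imwrite('pics/w6.png',d['img']);W=cloud(d);x,y,z=np.moveaxis(W,-1,0);H,S,V=np.moveaxis(cv2.cvtColor(d['img'],cv2.COLOR_BGR2HSV).astype(int),-1,0)
m=(np.hypot(x-.481,y+.348)<.045)&(z>.02)&(z<.035)&(H>15)&(H<35)&(S>110); print(cv2.minAreaRect(W[m][:,:2].astype(np.float32)*1000),np.nanpercentile(z[m],[5,50,95]))
E
```

```text
t: 30.58
eef_pos: [0.483, -0.3485, 0.0051]
tcp_rot: [0.0, -0.044, 0.999, -0.0]
wrist_force: [-0.6, -0.7, -0.1]
grip_width: 1.0
finger_force: 0.0
t: 31.2
eef_pos: [0.4837, -0.3493, 0.2085]
tcp_rot: [0.002, -0.044, 0.999, -0.001]
wrist_force: [0.7, -0.1, -0.3]
grip_width: 1.001
finger_force: 0.0
t 31.2 at [ 0.4837 -0.3493  0.2085] yaw 95.0 shift [-16.6   67.23  -0.25] turn -0.645
((480.8106384277344, -347.6787109375), (42.87247848510742, 50.13788986206055), 4.719547271728516) [0.02335296 0.02526737 0.02648621]
```

View pics/w6.png

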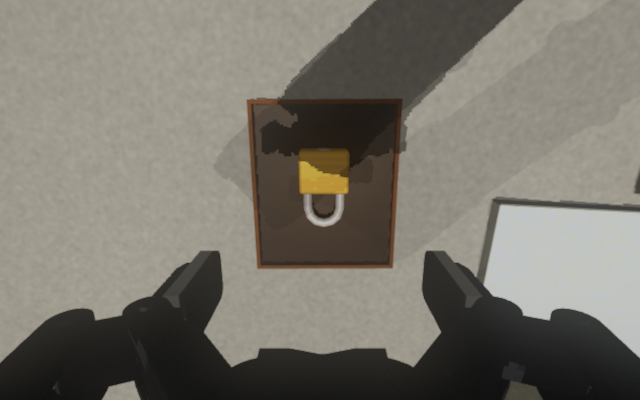

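The padlock lies flat in the tray: tray at (248–402, 98–268), padlock at (300–349, 149–227), centred. Next, the oil can.

```bash
python3 -m creep '[[[-1.2,5,0],0,1],[[-2.5,10,0],0,1],[[-3.7,15,0],0,1],[[-5,20,0],0,1],[[-6.2,25,0],0,1]]' && python3 -m creep '[[[-1.2,5,0],0,1],[[-2.5,10,0],0,1],[[-3.7,15,0],0,1],[[-5,20,0],0,1],[[-6.2,25,0],0,1]]' && python3 -m creep '[[[-1.2,5,0],-0.17,1],[[-2.5,10,0],-0.34,1],[[-3.7,15,0],-0.51,1],[[-4.2,17.2,0],-0.645,1],[[-4.2,17.2,0],-0.645,1]]' && python3 -m creep '[[[0,0,0],0,1]]'; python3 -c "
from h import *; shift(.590,.335,.0435,132)
d=cam('wrist');W=cloud(d);z=W[...,2];m=(np.hypot(W[...,0]-.59,W[...,1]-.335)<.018)&(z>.084)&(z<.1);print(np.nanmean(W[m],0))"
```

```text
t: 31.88
eef_pos: [0.5227, -0.0922, 0.205]
tcp_rot: [0.0, -0.044, 0.999, 0.0]
wrist_force: [0.3, -0.1, -0.1]
grip_width: 1.001
finger_force: 0.0
t: 32.5
eef_pos: [0.5625, 0.1622, 0.2049]
tcp_rot: [0.0, -0.044, 0.999, 0.0]
wrist_force: [0.6, -0.3, -0.5]
grip_width: 1.004
finger_force: 0.0
t: 33.12
eef_pos: [0.5884, 0.3377, 0.2041]
tcp_rot: [-0.0, -0.36, 0.933, 0.0]
wrist_force: [0.4, -0.4, 0.5]
grip_width: 1.002
finger_force: 0.0
t: 33.25
eef_pos: [0.5893, 0.3339, 0.2048]
tcp_rot: [-0.0, -0.357, 0.934, -0.001]
wrist_force: [0.2, 0.4, 0.8]
grip_width: 1.004
finger_force: 0.0
t 33.2 at [0.5893 0.3339 0.2048] yaw 131.8 shift [-0.14  0.05 16.13] turn -0.004
[0.58879749 0.3347512  0.08981838]
```

```bash
python3 -m creep '[[[0,0,4],0,1],[[0,0,8],0,1],[[0,0,12],0,1],[[0,0,15],0,1],[[0,0,16.2],0,1]]' && python3 -m creep '[[[0,0,0],0,1],[[0,0,0],0,1]]' && python3 -m creep '[[[0,0,0],0,-1],[[0,0,0],0,-1],[[0,0,0],0,-1],[[0,0,0],0,-1],[[0,0,0],0,-1]]' 40;  python3 -m creep '[[[0,0,-0.5],0,-1],[[0,0,-2],0,-1],[[0,0,-4.5],0,-1],[[0,0,-8],0,-1],[[0,0,-11],0,-1]]' && python3 -m creep '[[[0,0,0],0,-1]]'; python3 -c "
from h import *; shift(.571,-.069,.165)"
```

```text
t: 33.92
eef_pos: [0.5885, 0.3336, 0.0416]
tcp_rot: [-0.001, -0.357, 0.934, -0.001]
wrist_force: [0.7, -0.4, 0.3]
grip_width: 1.001
finger_force: 0.0
t: 34.17
eef_pos: [0.5901, 0.3358, 0.0447]
tcp_rot: [0.001, -0.358, 0.934, 0.0]
wrist_force: [0.1, -0.3, 0.3]
grip_width: 0.999
finger_force: 0.0
t: 34.8
eef_pos: [0.5896, 0.3359, 0.0445]
tcp_rot: [0.001, -0.358, 0.934, 0.0]
wrist_force: [-0.9, -1.0, 7.0]
grip_width: 0.664
finger_force: 42.1
t: 35.42
eef_pos: [0.5893, 0.3356, 0.1553]
tcp_rot: [0.001, -0.358, 0.934, 0.0]
wrist_force: [0.2, 0.5, -1.8]
grip_width: 0.663
finger_force: 43.1
t: 35.55
eef_pos: [0.5907, 0.3365, 0.1567]
tcp_rot: [0.003, -0.358, 0.934, 0.001]
wrist_force: [-0.7, 0.2, -2.4]
grip_width: 0.664
finger_force: 43.1
t 35.5 at [0.5907 0.3365 0.1567] yaw 132.0 shift [ 28.59 -28.81  -0.97] turn 0
```

```bash
python3 -m creep '[[[2.5,-2.5,-1],0,-1],[[5.5,-5.5,-1],0,-1],[[8.5,-8.5,-1],0,-1],[[11.5,-11.5,-1],0,-1],[[14.5,-14.6,-1],0,-1]]' && python3 -m creep '[[[3,-3,0],0,-1],[[6,-6,0],0,-1],[[9,-9,0],0,-1],[[12,-12,0],0,-1],[[14.1,-14.2,0],0,-1]]' && python3 -m creep '[[[0,0,2],0,-1],[[0,0,5],0,-1],[[0,0,7.5],0,-1],[[0,0,8.5],0,-1],[[0,0,8.5],0,-1]]' && python3 -m creep '[[[0,0,0],0,-1],[[0,0,0],0,-1]]'; python3 -c "
from h import *; shift(.571,-.069,.0595)"
```

```text
t: 36.17
eef_pos: [0.5782, 0.1286, 0.1623]
tcp_rot: [-0.001, -0.359, 0.934, 0.0]
wrist_force: [0.9, 1.2, -1.0]
grip_width: 0.664
finger_force: 43.2
t: 36.8
eef_pos: [0.5683, -0.0721, 0.1624]
tcp_rot: [-0.001, -0.358, 0.934, -0.0]
wrist_force: [0.0, -0.3, -2.2]
grip_width: 0.662
finger_force: 43.2
t: 37.42
eef_pos: [0.5688, -0.0698, 0.0775]
tcp_rot: [-0.001, -0.358, 0.934, 0.0]
wrist_force: [0.8, 0.2, -1.0]
grip_width: 0.664
finger_force: 43.2
t: 37.67
eef_pos: [0.57, -0.0698, 0.079]
tcp_rot: [0.001, -0.358, 0.934, -0.0]
wrist_force: [-0.2, 0.4, -1.6]
grip_width: 0.666
finger_force: 43.3
t 37.7 at [ 0.57   -0.0698  0.079 ] yaw 132.0 shift [-0.13 -0.    1.95] turn 0
```

```bash
python3 -m creep '[[[0,0,0.8],0,-1],[[0,0,1.5],0,-1],[[0,0,1.8],0,-1],[[0,0,1.9],0,-1],[[0,0,1.9],0,-1]]' && python3 -m creep '[[[0,0,0.1],0,-1],[[0,0,0.1],0,-1]]'; python3 -c "
from h import *; shift(.571,-.069,.0595)"
```

```text
t: 38.3
eef_pos: [0.5688, -0.0698, 0.0595]
tcp_rot: [-0.0, -0.358, 0.934, 0.0]
wrist_force: [-5.4, 0.6, 7.2]
grip_width: 0.666
finger_force: 44.1
t: 38.55
eef_pos: [0.5689, -0.0698, 0.0594]
tcp_rot: [-0.0, -0.358, 0.934, 0.0]
wrist_force: [-8.0, 1.1, 19.1]
grip_width: 0.664
finger_force: 45.2
t 38.5 at [ 0.5689 -0.0698  0.0594] yaw 132.0 shift [-0.21 -0.08 -0.01] turn 0
```

```bash
python3 -m creep '[[[0,0,0],0,0.6],[[0,0,0],0,1],[[0,0,0],0,1],[[0,0,0],0,1]]' &&  python3 -m creep '[[[0,0,-2],0,1],[[0,0,-6],0,1],[[0,0,-10],0,1],[[0,0,-14],0,1],[[0,0,-16],0,1]]'; python3 - <<'E'
from h import *; shift(.49,.3414,.22,71.3)
E
```

```text
t: 39.05
eef_pos: [0.5693, -0.0698, 0.0579]
tcp_rot: [-0.0, -0.358, 0.934, 0.0]
wrist_force: [0.5, 0.0, 0.1]
grip_width: 0.995
finger_force: 0.0
t: 39.67
eef_pos: [0.5701, -0.07, 0.2205]
tcp_rot: [0.001, -0.358, 0.934, -0.001]
wrist_force: [-0.3, 0.1, -0.3]
grip_width: 0.999
finger_force: 0.0
t 39.7 at [ 0.5701 -0.07    0.2205] yaw 132.0 shift [-2.157e+01  3.593e+01  2.000e-02] turn 1.059
```

```bash
python3 -m creep '[[[-2.5,4.3,0],0,1],[[-5,8.6,0],0,1],[[-7.5,13,0],0,1],[[-10,17,0],0,1],[[-12,20,0],0,1]]' && python3 -m creep '[[[-2.5,4,0],0.18,1],[[-5,8,0],0.36,1],[[-7.5,12,0],0.54,1],[[-9.6,15.9,0],0.72,1],[[-9.6,15.9,0],0.9,1]]' && python3 -m creep '[[[0,0,0],0.16,1],[[0,0,0],0.16,1],[[0,0,0],0.16,1]]'; python3 - <<'E'
from h import *; shift(.49,.3414,.0805,71.3)
d=cam('wrist');W=cloud(d);x,y,z=np.moveaxis(W,-1,0)
m=(np.hypot(x-.49,y-.341)<.035)&(z>.113)&(z<.125);print('knob top',m.sum(),np.nanmean(W[m],0))
d=cam('top');W=cloud(d);x,y,z=np.moveaxis(W,-1,0);m=(np.hypot(x-.5695,y+.069)<.016)&(z>.1)&(z<.115);print('oil cap (before .5694 -.0686)',m.sum(),np.nanmean(W[m],0))
cv2.imwrite('pics/t7.png',d['img'][90:300,100:420])
E
```

```text
t: 40.3
eef_pos: [0.5239, 0.1614, 0.2181]
tcp_rot: [0.0, -0.359, 0.933, 0.0]
wrist_force: [1.1, -0.0, 0.9]
grip_width: 0.997
finger_force: 0.0
t: 40.92
eef_pos: [0.4873, 0.3463, 0.2175]
tcp_rot: [-0.001, 0.083, 0.997, 0.001]
wrist_force: [0.7, -0.9, -1.7]
grip_width: 1.0
finger_force: 0.0
t: 41.3
eef_pos: [0.4896, 0.3414, 0.2181]
tcp_rot: [-0.0, 0.161, 0.987, -0.0]
wrist_force: [0.3, 0.1, -0.2]
grip_width: 0.998
finger_force: 0.0
t 41.3 at [0.4896 0.3414 0.2181] yaw 71.5 shift [-4.000e-02  1.000e-02  1.376e+01] turn 0.003
knob top 2484 [0.486882   0.34287889 0.1163455 ]
oil cap (before .5694 -.0686) 113 [ 0.5669796  -0.06909397  0.10541854]
```

View pics/t7.png

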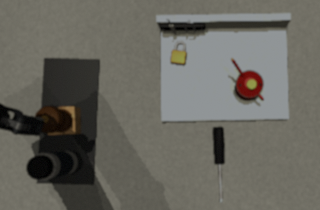

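The oil can is back in place with its spout the same way, crop (249,85). The shelf is otherwise untouched, and the knob (55,120) and spray can are still standing on the mat.

```bash
python3 -m creep '[[[0,0,4],0,1],[[0,0,8],0,1],[[0,0,11.5],0,1],[[0,0,13.8],0,1],[[0,0,13.9],0,1]]' && python3 -m creep '[[[0,0,0],0,1],[[0,0,0],0,1]]' && python3 -m creep '[[[0,0,0],0,-1],[[0,0,0],0,-1],[[0,0,0],0,-1],[[0,0,0],0,-1],[[0,0,0],0,-1]]' 60;  python3 -m creep '[[[0,0,-0.5],0,-1],[[0,0,-3],0,-1],[[0,0,-7],0,-1],[[0,0,-12],0,-1],[[0,0,-17],0,-1]]' && python3 -m creep '[[[0,0,0],0,-1],[[0,0,0],0,-1]]'; python3 -c "
from h import *; shift(.647,-.097,.247)"
```

```text
t: 42.02
eef_pos: [0.4887, 0.3406, 0.0776]
tcp_rot: [-0.001, 0.162, 0.987, -0.001]
wrist_force: [0.0, -0.1, 1.5]
grip_width: 0.997
finger_force: 0.0
t: 42.28
eef_pos: [0.4904, 0.342, 0.0804]
tcp_rot: [0.001, 0.163, 0.987, 0.001]
wrist_force: [-0.0, -0.1, 0.6]
grip_width: 0.997
finger_force: 0.0
t: 42.9
eef_pos: [0.4899, 0.3416, 0.0802]
tcp_rot: [0.0, 0.163, 0.987, 0.0]
wrist_force: [-3.0, -1.9, 8.4]
grip_width: 0.642
finger_force: 62.0
t: 43.52
eef_pos: [0.4889, 0.3411, 0.2502]
tcp_rot: [-0.0, 0.163, 0.987, -0.001]
wrist_force: [0.5, 0.9, -4.0]
grip_width: 0.639
finger_force: 64.9
t: 43.78
eef_pos: [0.4887, 0.3411, 0.2479]
tcp_rot: [-0.001, 0.163, 0.987, -0.001]
wrist_force: [-1.1, -0.0, -5.0]
grip_width: 0.636
finger_force: 64.9
t 43.8 at [0.4887 0.3411 0.2479] yaw 71.3 shift [-29.05 -36.41   0.11] turn 0
```

```bash
python3 -m creep '[[[-2,-2.5,0],0,-1],[[-5,-6.3,0],0,-1],[[-8,-10,0],0,-1],[[-11,-13.8,0],0,-1],[[-14,-17.5,0],0,-1]]' && python3 -m creep '[[[-3,-3.8,0],0,-1],[[-6,-7.6,0],0,-1],[[-9,-11.4,0],0,-1],[[-12,-15,0],0,-1],[[-15,-18.8,0],0,-1]]' && python3 -m creep '[[[0,0,0],0,-1],[[0,0,0],0,-1]]' ; python3 -c "
from h import *; shift(.647,-.097,.0952)"
```

```text
t: 44.4
eef_pos: [0.565, 0.1291, 0.2467]
tcp_rot: [-0.002, 0.163, 0.987, -0.001]
wrist_force: [-0.2, 1.4, -4.5]
grip_width: 0.638
finger_force: 65.0
t: 45.02
eef_pos: [0.6469, -0.0962, 0.2463]
tcp_rot: [-0.002, 0.162, 0.987, -0.0]
wrist_force: [0.8, 1.0, -4.1]
grip_width: 0.641
finger_force: 65.0
t: 45.28
eef_pos: [0.6466, -0.0948, 0.2468]
tcp_rot: [-0.002, 0.163, 0.987, 0.0]
wrist_force: [-0.0, 1.0, -4.5]
grip_width: 0.637
finger_force: 65.1
t 45.3 at [ 0.6466 -0.0948  0.2468] yaw 71.2 shift [-0.17 -0.18 15.16] turn 0
```

```bash
python3 -m creep '[[[0,-0.2,2],0,-1],[[0,-0.2,5.5],0,-1],[[0,-0.2,9],0,-1],[[0,-0.2,12],0,-1],[[0,-0.2,13],0,-1]]' && python3 -m creep '[[[0,0,0],0,-1],[[0,0,0],0,-1]]'; python3 -c "
from h import *; shift(.647,-.097,.0952)"
```

```text
t: 45.9
eef_pos: [0.6452, -0.0949, 0.1164]
tcp_rot: [-0.002, 0.162, 0.987, 0.0]
wrist_force: [0.0, -0.4, -4.2]
grip_width: 0.635
finger_force: 65.1
t: 46.15
eef_pos: [0.6479, -0.0971, 0.1204]
tcp_rot: [0.001, 0.162, 0.987, 0.0]
wrist_force: [-0.0, 0.4, -4.3]
grip_width: 0.635
finger_force: 65.1
t 46.1 at [ 0.6479 -0.0971  0.1204] yaw 71.3 shift [ 0.1  -0.02  2.52] turn 0
```

```bash
python3 -m creep '[[[0,0,1],0,-1],[[0,0,1.8],0,-1],[[0,0,2.3],0,-1],[[0,0,2.4],0,-1],[[0,0,2.4],0,-1]]' && python3 -m creep '[[[0,0,0.1],0,-1],[[0,0,0.1],0,-1]]'
```

```text
t: 46.78
eef_pos: [0.6472, -0.0975, 0.0955]
tcp_rot: [0.0, 0.163, 0.987, 0.0]
wrist_force: [-2.0, -0.5, 1.4]
grip_width: 0.635
finger_force: 65.7
t: 47.02
eef_pos: [0.6475, -0.0976, 0.0954]
tcp_rot: [0.001, 0.163, 0.987, 0.0]
wrist_force: [-2.8, -0.1, 9.9]
grip_width: 0.642
finger_force: 66.4
```

```bash
python3 -m creep '[[[0,0,0],0,0.6],[[0,0,0],0,1],[[0,0,0],0,1],[[0,0,0],0,1]]' &&  python3 -m creep '[[[0,0,-2],0,1],[[0,0,-6],0,1],[[0,0,-10],0,1],[[0,0,-13],0,1],[[0,0,-13],0,1]]'; python3 -c "
from h import *; shift(.395,.341,.23,71.3)"
```

```text
t: 47.52
eef_pos: [0.647, -0.0973, 0.094]
tcp_rot: [-0.0, 0.163, 0.987, -0.0]
wrist_force: [-0.5, -0.6, -0.7]
grip_width: 0.997
finger_force: 0.0
t: 48.15
eef_pos: [0.6485, -0.0977, 0.2269]
tcp_rot: [0.002, 0.163, 0.987, 0.0]
wrist_force: [0.9, -0.3, -0.7]
grip_width: 0.998
finger_force: 0.0
t 48.1 at [ 0.6485 -0.0977  0.2269] yaw 71.3 shift [38.09 33.41 -0.45] turn -0.001
```

```bash
python3 -m creep '[[[4,3.5,0],0,1],[[8,7,0],0,1],[[12,10.5,0],0,1],[[16,14,0],0,1],[[20,17.5,0],0,1]]' && python3 -m creep '[[[4,3.5,0],0,1],[[8,7,0],0,1],[[12,10.5,0],0,1],[[16,14,0],0,1],[[18.1,15.9,0],0,1]]' && python3 -m creep '[[[0,0,0],0,1],[[0,0,3],0,1],[[0,0,5],0,1],[[0,0,5],0,1],[[0,0,5],0,1]]'; python3 - <<'E'
from h import *; shift(.3948,.3409,.0843)
d=cam('wrist');W=cloud(d);x,y,z=np.moveaxis(W,-1,0)
m=(np.hypot(x-.395,y-.341)<.035)&(z>.135)&(z<.15);print('spray top',m.sum(),np.nanmean(W[m],0))
E
```

```text
t: 48.78
eef_pos: [0.5123, 0.134, 0.2232]
tcp_rot: [-0.0, 0.163, 0.987, -0.0]
wrist_force: [0.7, 0.4, 0.1]
grip_width: 1.0
finger_force: 0.0
t: 49.4
eef_pos: [0.3909, 0.3438, 0.2231]
tcp_rot: [-0.001, 0.161, 0.987, -0.0]
wrist_force: [0.4, 0.1, -0.2]
grip_width: 1.001
finger_force: 0.0
t: 50.02
eef_pos: [0.3941, 0.3409, 0.1746]
tcp_rot: [0.0, 0.163, 0.987, 0.0]
wrist_force: [0.2, 0.3, 0.8]
grip_width: 0.995
finger_force: 0.0
t 50.0 at [0.3941 0.3409 0.1746] yaw 71.2 shift [-0.06  0.02  9.03] turn 0
spray top 5048 [0.39124208 0.34264928 0.14092301]
```

```bash
python3 -m creep '[[[0,0,3.5],0,1],[[0,0,6.5],0,1],[[0,0,8.5],0,1],[[0,0,9],0,1],[[0,0,9],0,1]]' && python3 -m creep '[[[0,0,0],0,1]]' && python3 -m creep '[[[0,0,0],0,-1],[[0,0,0],0,-1],[[0,0,0],0,-1],[[0,0,0],0,-1],[[0,0,0],0,-1]]' 40;  python3 -m creep '[[[0,0,-0.5],0,-1],[[0,0,-2.5],0,-1],[[0,0,-6],0,-1],[[0,0,-9],0,-1],[[0,0,-10.5],0,-1]]' && python3 -m creep '[[[0,0,0],0,-1],[[0,0,0],0,-1]]'; python3 -c "
from h import *; shift(.571,.0215,.19)"
```

```text
t: 50.7
eef_pos: [0.3939, 0.3416, 0.0848]
tcp_rot: [0.0, 0.163, 0.987, 0.0]
wrist_force: [0.0, -0.1, -0.2]
grip_width: 1.002
finger_force: 0.0
t: 50.82
eef_pos: [0.3941, 0.3419, 0.0852]
tcp_rot: [0.0, 0.163, 0.987, 0.001]
wrist_force: [0.4, 0.4, 0.3]
grip_width: 1.001
finger_force: 0.0
t: 51.45
eef_pos: [0.3937, 0.3415, 0.0848]
tcp_rot: [0.0, 0.163, 0.987, 0.0]
wrist_force: [-1.0, -1.4, 7.2]
grip_width: 0.613
finger_force: 41.0
t: 52.08
eef_pos: [0.3938, 0.3417, 0.1906]
tcp_rot: [0.0, 0.163, 0.987, 0.001]
wrist_force: [-0.0, 0.5, -2.6]
grip_width: 0.606
finger_force: 42.6
t: 52.32
eef_pos: [0.3928, 0.3409, 0.188]
tcp_rot: [-0.001, 0.163, 0.987, -0.001]
wrist_force: [0.2, -0.2, -2.5]
grip_width: 0.608
finger_force: 42.6
t 52.3 at [0.3928 0.3409 0.188 ] yaw 71.3 shift [-27.12 -24.53  -0.18] turn 0
```

```bash
python3 -m creep '[[[-2,-1.8,0],0,-1],[[-5,-4.5,0],0,-1],[[-8,-7.2,0],0,-1],[[-11,-10,0],0,-1],[[-14,-12.7,0],0,-1]]' && python3 -m creep '[[[-3,-2.7,0],0,-1],[[-6,-5.4,0],0,-1],[[-9,-8.1,0],0,-1],[[-11.5,-10.3,0],0,-1],[[-13.1,-11.8,0],0,-1]]' && python3 -m creep '[[[0,0,1],0,-1],[[0,0,3.5],0,-1],[[0,0,5.5],0,-1],[[0,0,7],0,-1],[[0,0,7],0,-1]]' && python3 -m creep '[[[0,0,0],0,-1],[[0,0,0],0,-1]]'; python3 -c "
from h import *; shift(.571,.0215,.0998)"
```

```text
t: 52.95
eef_pos: [0.4851, 0.1746, 0.1878]
tcp_rot: [-0.001, 0.163, 0.987, -0.001]
wrist_force: [1.2, 1.4, -2.4]
grip_width: 0.608
finger_force: 42.5
t: 53.58
eef_pos: [0.5713, 0.0203, 0.1876]
tcp_rot: [-0.001, 0.164, 0.987, -0.001]
wrist_force: [-0.5, 0.8, -2.6]
grip_width: 0.606
finger_force: 42.5
t: 54.2
eef_pos: [0.5701, 0.0229, 0.1175]
tcp_rot: [-0.002, 0.162, 0.987, -0.0]
wrist_force: [-0.0, 0.8, -2.4]
grip_width: 0.608
finger_force: 42.5
t: 54.45
eef_pos: [0.572, 0.0224, 0.1199]
tcp_rot: [0.001, 0.163, 0.987, 0.0]
wrist_force: [-0.3, -0.5, -1.1]
grip_width: 0.609
finger_force: 42.5
t 54.5 at [0.572  0.0224 0.1199] yaw 71.3 shift [ 0.07 -0.12  2.01] turn 0
```

```bash
python3 -m creep '[[[0,0,0.8],0,-1],[[0,0,1.4],0,-1],[[0,0,1.8],0,-1],[[0,0,1.9],0,-1],[[0,0,1.9],0,-1]]' && python3 -m creep '[[[0,0,0.1],0,-1],[[0,0,0.1],0,-1]]'
```

```text
t: 55.08
eef_pos: [0.5715, 0.0222, 0.1001]
tcp_rot: [0.0, 0.163, 0.987, -0.0]
wrist_force: [-0.4, 0.1, -2.0]
grip_width: 0.611
finger_force: 42.5
t: 55.32
eef_pos: [0.5718, 0.0222, 0.0999]
tcp_rot: [0.0, 0.163, 0.987, 0.0]
wrist_force: [-1.7, -0.4, 5.6]
grip_width: 0.609
finger_force: 43.2
```

Contact made, so I release, lift and move back out of the way.

```bash
python3 -m creep '[[[0,0,0],0,0.6],[[0,0,0],0,1],[[0,0,0],0,1],[[0,0,0],0,1]]' &&  python3 -m creep '[[[0,0,-2],0,1],[[0,0,-6],0,1],[[0,0,-11],0,1],[[0,0,-16],0,1],[[0,0,-20],0,1]]' && python3 -m creep '[[[3,4,0],0,1],[[6,8,0],0,1],[[10,12,0],0,1],[[14,16,0],0,1],[[16,20,0],0,1]]' && python3 -m creep '[[[3,4,0],0,1],[[6,8,0],0,1],[[6,8,0],0,1],[[6,8,0],0,1]]'; python3 - <<'E'
from h import *
a=np.load('pics/top0.npy'); d=cam('top'); cv2.imwrite('pics/t8.png',d['img'][90:300,200:520]); b=cloud(d)
for nm,c,r,lo,hi in(('spray',(.569,.023),.035,.152,.165),('oilcap',(.5695,-.069),.018,.1,.115),('knobtop',(.645,-.0955),.03,.131,.14),('small',(.637,.09),.03,.03,.04)):
    for W in(a,b):
        m=(np.hypot(W[...,0]-c[0],W[...,1]-c[1])<r)&(W[...,2]>lo)&(W[...,2]<hi); print(nm,m.sum(),np.nanmean(W[m],0).round(4))
d=cam('scene'); cv2.imwrite('pics/s8.png',d['img'][140:320,110:430]); print(arm.observe()['t'])
E
```

```text
t: 55.82
eef_pos: [0.5714, 0.0223, 0.099]
tcp_rot: [-0.0, 0.163, 0.987, 0.0]
wrist_force: [-1.2, 0.2, 0.3]
grip_width: 1.0
finger_force: 0.0
t: 56.45
eef_pos: [0.5716, 0.0222, 0.3013]
tcp_rot: [0.001, 0.163, 0.987, 0.0]
wrist_force: [-0.4, 0.1, -0.4]
grip_width: 0.999
finger_force: 0.0
t: 57.08
eef_pos: [0.4824, 0.2652, 0.2994]
tcp_rot: [-0.0, 0.162, 0.987, 0.0]
wrist_force: [0.3, -1.1, 0.6]
grip_width: 0.995
finger_force: 0.0
t: 57.58
eef_pos: [0.4532, 0.3575, 0.2989]
tcp_rot: [0.0, 0.163, 0.987, -0.0]
wrist_force: [-0.3, -0.4, -0.1]
grip_width: 0.999
finger_force: 0.0
spray 441 [0.5686 0.0232 0.1561]
spray 442 [0.5705 0.0232 0.156 ]
oilcap 104 [ 0.5694 -0.0686  0.1061]
oilcap 103 [ 0.5668 -0.0695  0.1058]
knobtop 198 [ 0.6435 -0.0948  0.1329]
knobtop 183 [ 0.6452 -0.0965  0.133 ]
small 187 [0.635  0.0886 0.0333]
small 194 [0.6355 0.0888 0.0331]
57.675
```

View pics/t8.png

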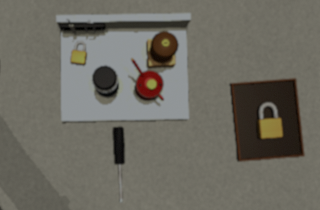

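View pics/s8.png

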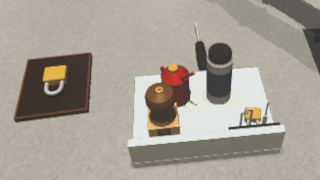

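Both views show spray, oil can and knob standing within 3 mm of their first places. The padlock lies flat mid-tray, at (270,122) in the top crop. The small padlock and screwdriver are unmoved, so I hand the job in.

```bash
python3 -c "
from plant import arm; print(arm.sign_off())"
```

```text
the job is handed in; nothing more can be done
None
```

The job is done and handed in at about 58 s: the large padlock lies flat in the middle of the key tray, the oil can, door knob and spray can stand back within 3 mm of where they were, and I left the small padlock and screwdriver alone.

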